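Scrap the broken fuse link, then pull and hold the fuse carrier

TASK

One of the four spare fuse links in the tray has lost a contact blade: put it in the scrap bowl. Then pinch the fuse carrier's two side catches together, draw the carrier up out of its base and finish while still holding it there, upright and still, catches pinched, its foot a good 80 mm above the base. Leave the sound links, the nut beside them, the two small loose parts on the panel and the tape roll where they lie.

Things in the scene. Friction and masses are not known exactly. Their poses are not given: they have to be found in the camera images.
- link_broken_mid (a point): The damaged fuse link, lying in any of the tray's four quarters among the sound ones, same materials: white ceramic block 42 mm long (x), 26 wide (y), 30 high; a steel blade 19 mm long, 5 thick, 20 high sticks out of its +x end only, the -x one has snapped off to a 3 mm stub (64 mm long in all). About 0.11 kg. Any yaw. Point: middle of the block, half-way up (15 mm above the tray floor), z up.
- link_a_mid (a point): A sound fuse link lying in the tray, to be left alone: white ceramic block 42 mm long (x), 26 wide (y), 30 high, with a steel blade 19 mm long, 5 thick, 20 high on each end (80 mm long in all). Any yaw. Point: middle of the block, half-way up (15 mm above the tray floor), z up.
- link_b_mid (a point): A sound fuse link lying in the tray, to be left alone: white ceramic block 42 mm long (x), 26 wide (y), 30 high, with a steel blade 19 mm long, 5 thick, 20 high on each end (80 mm long in all). Any yaw. Point: middle of the block, half-way up (15 mm above the tray floor), z up.
- link_c_mid (a point): A sound fuse link lying in the tray, to be left alone: white ceramic block 42 mm long (x), 26 wide (y), 30 high, with a steel blade 19 mm long, 5 thick, 20 high on each end (80 mm long in all). Any yaw. Point: middle of the block, half-way up (15 mm above the tray floor), z up.
- tray: Fixed blue steel tray 240 x 240 mm, rim 14 mm high, floor 4 mm above the bench; origin at the centre of its underside. Four links lie in it about 110 mm apart, one in each quarter. It stands on the left or right of the bench, the panel on the other side.
- scrap_bowl: Fixed round steel bowl for scrap, rim radius 62 mm, 45 mm high, open at the top, standing between tray and panel; origin at the centre of its underside, on the bench.
- fuse_base (a point): Fuse base: fixed grey socket 60 x 60 mm, 22 mm deep, on the middle of a cream panel plate (200 x 200 x 22 mm) lying flat on the bench. Point: middle of the socket's top rim, 52 mm above the bench; z up; x, y as the seated carrier's. A meter and a switch on the plate's far corners and the loose parts on the near ones rise at most 18 mm above the plate, 30 mm below the head's buttons.
- carrier_grip (a point): Grip point of the fuse carrier, midway between its two catch buttons. Carrier: black, 0.15 to 0.25 kg, loose but latched in the fuse base. Head 44 mm (x) x 34 mm (y), from 27 mm below this point to 19 above. On each y face a grey ribbed button, 12 mm wide, 20 high, 6 mm proud: 46 mm over both, 34 mm with both flush. Seated, the point is 29 mm above the socket's rim; nothing else is beside the head there.
- carrier_foot (a point): Middle of the lower end of the carrier's foot, 51 mm below its grip point, same axes. The foot sits 22 mm deep in the socket with 1.5 mm play to each side. With either button pressed less than 4 mm a hook holds it in the socket (it rises only 3 mm); with both flush it draws straight up.
- catch_left (a joint): How far the catch button on the carrier's +y face is pressed in, m: 0 out (latched), 0.006 flush with the head. Sprung: about 2.5 N to start, 7 N when flush.
- catch_right (a joint): How far the catch button on the carrier's -y face is pressed in, m: 0 out (latched), 0.006 flush with the head. Sprung the same.
- big_nut: Bystander: plain steel nut ring, 22 mm across, 8 mm high, lying in the middle of the tray; origin at its underside or lower side.
- terminal_block: Bystander: small white terminal block, 40 x 18 x 14 mm, lying on a near corner of the panel plate; origin at its underside or lower side.
- knurled_cap: Bystander: brass cap, 22 mm across, 12 mm high, lying on the other near corner of the panel plate; origin at its underside or lower side.
- tape_roll: Bystander: black roll, 68 mm across, 19 mm high, lying on the bench on the robot's side of the scrap bowl; origin at its underside or lower side.
Mind the look-alikes: they are no part of the job. What is shaped like the part that bears link_broken_mid but red is not meant. What is shaped like the part that bears carrier_grip but blue is not meant.

How it is judged:
On the way, in this order (a step that is already met when the one before it is completed fails the run):
1. the broken link lies in the scrap bowl, let go (horizontal distance between link_broken_mid and scrap_bowl below 0.062 m and height (world z) of link_broken_mid below 0.065 m and contact force between the fingers and link_broken below 0.1 N and linear speed of link_broken below 0.05 m/s), for 0.2 s.
2. the carrier is drawn free of its base between the fingers, catches pinched (z of carrier_foot in the frame of fuse_base above 0.05 m and value of joint each of catch_left, catch_right above 0.004 m and contact force between the fingers and carrier above 1 N and contact force between carrier and panel below 0.1 N and angle between carrier_grip's own z axis and vertical below 0.35 rad), for 0.2 s.
At the end, for the whole second after the job is handed in: Broken link released in the bowl (centre within 62 mm of its axis, below 65 mm). Carrier held still by the fingers, both catches in over 4 mm, foot over 70 mm above the base rim, tilt under 0.35 rad, touching no panel, tray or bowl. Sound links within 30 mm of their places (horizontal distance between link_broken_mid and scrap_bowl below 0.062 m and height (world z) of link_broken_mid below 0.065 m and contact force between the fingers and link_broken below 0.1 N and z of carrier_foot in the frame of fuse_base above 0.07 m and value of joint each of catch_left, catch_right above 0.004 m and contact force between the fingers and carrier above 1 N and contact force between carrier and panel below 0.1 N and angle between carrier_grip's own z axis and vertical below 0.35 rad and linear speed of carrier below 0.03 m/s and contact force between carrier and tray below 0.1 N and contact force between carrier and scrap_bowl below 0.1 N and distance of each of link_a_mid, link_b_mid, link_c_mid from where it was at the start of the episode below 0.03 m); the arm keeps its last pose, push and grip.
It fails at once if a sound link is moved more than 30 mm (distance of any of link_a_mid, link_b_mid, link_c_mid from where it was at the start of the episode above 0.03 m).
It fails at once if a bystander is moved more than 40 mm (distance of any of big_nut, terminal_block, knurled_cap, tape_roll from where it was at the start of the episode above 0.04 m).
It also fails if it takes over 42 s, if anything falls off the work surface, if the arm or the gripper's body presses on something with over 40 N, if the wrist force passes 120 N, or if a joint passes its speed limit or range.

ROBOT

A 6-joint arm with a two-finger parallel gripper is mounted at the origin on the work surface. World frame = base frame: x ahead of the robot, y to its left, z up, the work surface at z = 0. Lengths are in m, angles in rad, forces in N, time in s.
With the tool pointing down it reaches from about 0.375 to 0.975 m from the base axis. Payload 3.8 kg.
Tool frame: the origin (TCP) lies midway between the tips of the shut fingers; the grasp point (between the pads) lies arm.tcp_to_grasp behind it (arm.tcp_to_grasp is the distance from the TCP to the grasp point, in m); z points along the fingers, y is the line along which they close (so a half turn about z gives the same grasp; the last joint's range is limited). The gripper opens to 85 mm and grips with 20 to 120 N. Pads are 22 mm wide; open, the fingers measure 114 mm over their backs; the gripper's body (76 mm by 85 mm) begins 54 mm behind the grasp point. The pads swing forward as they close: fully open they stand 13 mm farther back than shut.
Start: joints at [1.106, 0.264, 1.604, -0, 1.274, -0.037], TCP at [0.28, 0.614, 0.231] pointing down, gripper open.
Joint ranges: [-2.63, 2.63], [-0.94, 2.18], [0.31, 2.57], [-1.31, 4.45], [0, 2.66], [-2.55, 2.55]. Speed limits (rad/s): [2.57, 2.57, 3.14, 3.14, 3.14, 3.14].

INTERFACE

Orientations are given as a rotation vector (axis times angle).
In Python, from bench import arm, eyes gives the robot as it stands.
- The arm moves only by the tool carry_out, never from a script. Its argument "moves" is a list of rows, each a list of 7 numbers: the shift along the tool's x, y, z in m, then the turn, a rotation vector about the tool's x, y, z in rad, then the finger opening in m, from 0 to 0.0854. In form: [[dx, dy, dz, ax, ay, az, grip], ...]. A call has 1 to 12 rows; each row shifts and turns the commanded pose from where the row before left it, along the tool's axes as they then stand; what a row does not reach is not made up. A row lasts 1/8 s, in which the tool goes at most 62.5 mm and 10.7 degrees, less where a joint would pass 70% of its speed; a pose out of reach is approached as far as the arm can. A call is refused whole if a number of a shift passes 0.0625 or a number of a turn 0.188, either way. A call with a gripper value outside its range is refused whole. The fingers move at their own pace and stop on an object; "newtons" is the grip in N (left out, the last holds). Time passes only in rows, so rows that do not move let the fingers close. It gives the time, the measured TCP pose, the force, the opening and the grip force at its end, in the units of the state.
- arm.read_state(): the state, without advancing time (a new reading comes with each control period).
- eyes.get_image(name): name is "scene" or "side" or "wrist"; returns a dict with "img" (384x512x3 uint8, red, green, blue), "fx", "fy", "cx", "cy" (pixels), "world_to_cam" (4x4, takes a point from world to camera coordinates). Camera axes: x right, y down, z forward; pixel columns grow to the right and rows downward; lengths in m; the calibration is good to about 2 mm. A picture is of the moment at which its call begins. There is no depth.
- arm.finish_job(): hands the job in; it is judged then, once.
The state is a dict: "time_s": time; "joint_positions": joint angles; "qd": joint speeds; "effort": joint torques, N m; "position": TCP position; "tcp_rot": TCP orientation; "force": force on the tool from outside, world axes, zero at the start; "ft_torque": the same for the moment, N m; "width": opening from 0.0 (shut) to 1.0 (fully open); "finger_force": force on a finger pad.
Only numpy, scipy, OpenCV 4.12 (cv2) and the standard library are available. Lean on these libraries where they do the work, as an engineer would, in place of code of your own. Each camera call takes 0.05 s, during which the arm holds its last target. There are 200 camera calls.

## Working session

There is one attempt and no reset: what is moved stays moved. The work goes in short steps, Python scripts to look and compute and a tool call to move; the robot and the scene stay as the last step left them, time stands still between calls to the robot, and variables do not carry over. Pictures are saved under pics/ and viewed, at most 10 in all, crops included, and the job is handed in when it is done.

Besides the shell and the picture viewer there is one more tool, called after "Emit:" by a JSON object that holds its "name" and its "arguments", one argument or row to a line. carry_out: Moves the arm, as the interface text tells. Its arguments: {"type":"object","properties":{"moves":{"type":"array","items":{"type":"array","items":{"type":"number"}}},"newtons":{"type":"number"}},"required":["moves"]}

```bash
mkdir -p pics
cat > h.py <<'E'
import numpy as np,cv2
from bench import arm,eyes
def snap(n,f=None):
    d=eyes.get_image(n)
    if f: cv2.imwrite('pics/'+f,d['img'][:,:,::-1])
    np.savez('%s.npz'%n,**d)
    return d
def ray(d,u,v,z):
    T=np.array(d['world_to_cam']);R=T[:3,:3];c=-R.T@T[:3,3]
    r=R.T@np.array([(u-d['cx'])/d['fx'],(v-d['cy'])/d['fy'],1])
    return c+r*(z-c[2])/r[2]
def proj(d,p):
    T=np.array(d['world_to_cam']);q=T[:3,:3]@np.array(p)+T[:3,3]
    return np.array([d['fx']*q[0]/q[2]+d['cx'],d['fy']*q[1]/q[2]+d['cy']])
E
python3 - <<'E'
from h import *
for n in['scene','side','wrist']:
    d=snap(n,n+'0.png');T=d['world_to_cam'];print(n,-T[:3,:3].T@T[:3,3],T[2,:3],d['fx'])
a=np.hstack([cv2.imread('pics/%s0.png'%n) for n in['scene','side']]);cv2.imwrite('pics/both.png',a)
print(arm.read_state(),arm.tcp_to_grasp)
E
```

```text
scene [1.16490829 0.51410595 0.66715819] [-0.62121783 -0.50468303 -0.59948599] 411.10943571921234
side [ 0.18353434 -0.60972666  0.8723132 ] [ 0.32549936  0.58341619 -0.74409389] 411.2498502636827
wrist [0.20776704 0.64644127 0.37208432] [ 0.27824994 -0.1283496  -0.95189461] 310.74412352932376
{'time_s': 0.15, 'joint_positions': array([ 1.10608599e+00,  2.64582131e-01,  1.60505508e+00,  1.09164865e-05,
        1.27369246e+00, -3.68819581e-02]), 'qd': array([-0.00019025, -0.00215158, -0.00336232, -0.00105774,  0.00115893,
       -0.00124911]), 'effort': array([ 8.25573097e-04, -5.15904951e+01, -3.67959774e+01,  4.67861764e-05,
        8.05134012e-03,  9.55668781e-06]), 'position': array([0.27979086, 0.6136663 , 0.23024948]), 'tcp_rot': array([-6.66828703e-01, -3.06955453e+00,  2.63869425e-03]), 'force': array([-0.54673559,  0.64997832,  1.01046517]), 'ft_torque': array([-0.00143367, -0.02978838, -0.00878991]), 'finger_force': 0.0, 'width': 0.998239380052873} 0.0187
```

View pics/scene0.png

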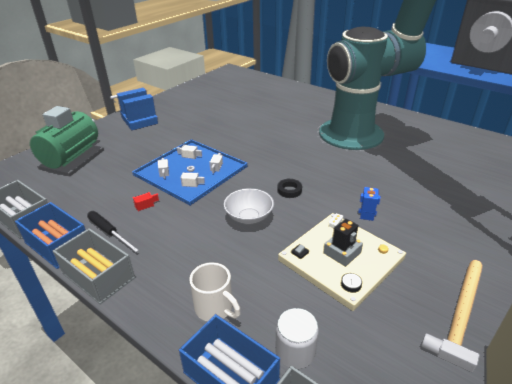

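View pics/side0.png

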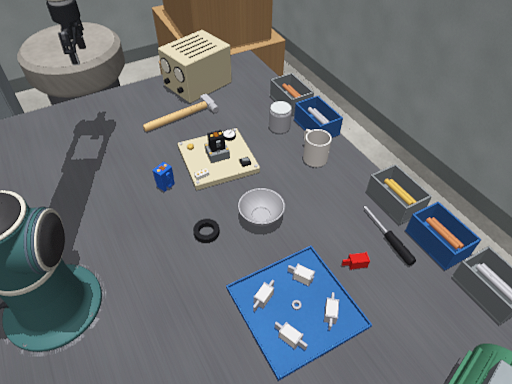

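The scene view shows the tray (190,170) holding four links, with the bowl at (248,208), the panel at (343,257), the black carrier at (345,238), and the red link (146,201) and blue carrier (370,203) decoys. The side view shows the links at (264,294), (303,273), (332,309) and (291,335). Next I'll measure and enlarge.

Run:
```python
from h import *
s=dict(np.load('side.npz'));c=dict(np.load('scene.npz'))
a=cv2.resize(s['img'][240:380,222:375],None,fx=2.6,fy=2.6,interpolation=cv2.INTER_CUBIC)
b=cv2.resize(c['img'][138:200,130:250],None,fx=3.3,fy=3.3,interpolation=cv2.INTER_CUBIC)
e=cv2.resize(c['img'][205:305,275:410],None,fx=2.9,fy=2.9,interpolation=cv2.INTER_CUBIC)
o=np.zeros((600,800,3),np.uint8)
o[:a.shape[0],:a.shape[1]]=a;o[:b.shape[0],400:400+b.shape[1]]=b[:,:400];o[215:215+e.shape[0],400:400+e.shape[1]]=e
cv2.imwrite('pics/crop1.png',o[:,:,::-1])
for n,d,roi in(('side',s,(225,245,375,380)),('scene',c,(130,138,250,200))):
    x0,y0,x1,y1=roi;h=cv2.cvtColor(d['img'],cv2.COLOR_RGB2HSV)
    m=np.zeros(h.shape[:2],np.uint8);m[y0:y1,x0:x1]=((h[...,1]<90)&(h[...,2]>110))[y0:y1,x0:x1]
    k,l,st,ce=cv2.connectedComponentsWithStats(m)
    for i in range(1,k):
        if st[i,4]>25:
            p=np.argwhere(l==i)[:,::-1].astype(np.float32);print(n,st[i],ce[i].round(1),ray(d,*ce[i],.019).round(4))
    b=(h[...,0]>100)&(h[...,0]<125)&(h[...,1]>150)&(h[...,2]>80)
    m=np.zeros(h.shape[:2],np.uint8);m[y0-5:y1,x0-5:x1+5]=b[y0-5:y1,x0-5:x1+5]
    cs=max(cv2.findContours(m,0,2)[0],key=cv2.contourArea);print('tray',[ray(d,*q[0],.012).round(3) for q in cv2.approxPolyDP(cs,8,True)])
```

```text
side [ 225  245   84  135 4132] [246.4 310.4] [ 0.3764 -0.2356  0.019 ]
side [ 281  245   94  135 4720] [347.5 320.1] [ 0.559  -0.3633  0.019 ]
side [288 263  27  23 351] [301.6 273.7] [ 0.5361 -0.2171  0.019 ]
side [253 280  21  31 332] [263.7 293.7] [ 0.4307 -0.2187  0.019 ]
side [324 292  15  38 345] [331.3 309.7] [ 0.5428 -0.3263  0.019 ]
side [292 300  10  10  64] [296.2 304.3] [ 0.4815 -0.2772  0.019 ]
side [275 322  33  27 431] [290.  334.7] [ 0.4312 -0.3298  0.019 ]
tray [array([ 0.604, -0.158,  0.012]), array([ 0.366, -0.155,  0.012]), array([ 0.363, -0.393,  0.012]), array([ 0.6  , -0.395,  0.012])]
scene [ 130  138  120   62 3542] [191.  164.1] [ 0.4806 -0.2733  0.019 ]
scene [210 153  13  20 196] [215.8 162.1] [ 0.4287 -0.2217  0.019 ]
scene [158 158  11  21 181] [163.  167.3] [ 0.5419 -0.3269  0.019 ]
scene [180 166  25  21 317] [190.9 178. ] [ 0.5323 -0.2216  0.019 ]
tray [array([ 0.371, -0.154,  0.012]), array([ 0.373, -0.243,  0.012]), array([ 0.475, -0.195,  0.012]), array([ 0.372, -0.273,  0.012]), array([ 0.377, -0.387,  0.012]), array([ 0.43 , -0.282,  0.012]), array([ 0.442, -0.389,  0.012]), array([ 0.492, -0.385,  0.012]), array([ 0.573, -0.285,  0.012]), array([ 0.516, -0.389,  0.012]), array([ 0.609, -0.377,  0.012]), array([ 0.587, -0.148,  0.012])]
```

View pics/crop1.png

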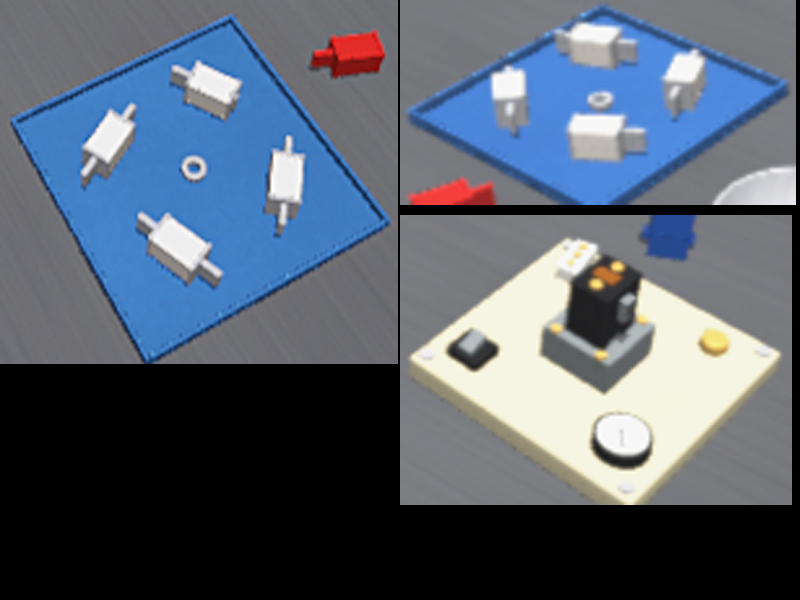

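Candidates for the broken link, by side-view pixel:
- (264,294), (332,309) and (290,335) each show blades at both ends.
- (302,274), which is (191,178) in the scene view, has a blade at only one end. This is the broken one, white and inside the tray.
- The red piece (357,261) is a decoy.

The crop confirms this. It also shows a button on the carrier's right-hand face.

Run:
```python
from h import *
s=dict(np.load('side.npz'));c=dict(np.load('scene.npz'))
def comp(d,roi,f,name,z,amin=25):
    x0,y0,x1,y1=roi;h=cv2.cvtColor(d['img'],cv2.COLOR_RGB2HSV).astype(int)
    m=np.zeros(h.shape[:2],np.uint8);m[y0:y1,x0:x1]=f(h)[y0:y1,x0:x1]
    k,l,st,ce=cv2.connectedComponentsWithStats(m)
    for i in range(1,k):
        if st[i,4]>amin:
            p=np.array([ray(d,*q[::-1],z)[:2] for q in np.argwhere(l==i)],np.float32)
            r=cv2.minAreaRect(p*1000);print(name,st[i],ce[i].round(1),'mean',p.mean(0).round(4),'rect',np.round(r[0],1),np.round(r[1],1),round(r[2],1))
h=cv2.cvtColor(s['img'],cv2.COLOR_RGB2HSV);print(h[262:288:2,286:318:2,2])
comp(s,(286,260,320,290),lambda h:(h[...,1]<60)&(h[...,2]>205),'top',.034)
comp(c,(178,165,208,190),lambda h:(h[...,1]<60)&(h[...,2]>205),'top',.034)
cream=lambda h:(h[...,0]>15)&(h[...,0]<40)&(h[...,1]>20)&(h[...,2]>200)
comp(s,(165,115,275,200),cream,'panel side',.022,300)
comp(c,(270,205,415,305),cream,'panel scene',.022,300)
blk=lambda h:(h[...,2]<75)
comp(s,(200,125,232,165),blk,'head side',.1)
comp(c,(325,215,365,250),blk,'head scene',.1)
org=lambda h:(h[...,0]<25)&(h[...,1]>150)&(h[...,2]>120)
comp(s,(200,125,232,145),org,'orange',.1,3)
comp(c,(325,215,365,235),org,'orange',.1,3)
bowl=lambda h:(h[...,1]<40)&(h[...,2]>130)
comp(s,(230,180,295,240),bowl,'bowl',.045,200)
comp(c,(215,185,280,235),bowl,'bowl',.045,200)
```

```text
[[195 196 195 196 194 193 191 193 193 194 195 192 193 192 194 194]
 [195 196 195 194 193 190 228 189 193 193 193 194 194 194 194 195]
 [199 193 222 207 192 207 244 252 225 188 192 192 193 192 194 195]
 [204 117 119 189 216 191 243 240 242 250 226 193 190 192 192 192]
 [204 118 114 105 195 242 241 240 240 240 242 248 234 208 196 193]
 [203 122 121 108 180 249 244 241 240 240 240 240 241 245 178 194]
 [197 201 183 143 139 152 180 248 243 241 240 240 245 213 171 192]
 [198 197 199 168 143 143 140 130 210 245 244 242 205 183 193 195]
 [197 197 197 142 169 147 145 144 141 131 203 246 219 140 193 194]
 [197 198 198 181 178 140 136 148 144 143 142 132 117 105 197 195]
 [198 196 199 197 198 203 176 140 136 149 144 135  93 180 193 192]
 [198 197 195 196 194 196 197 201 205 120 126 136 182 196 192 190]
 [196 198 195 194 196 195 196 194 193 200 181 152 195 191 191 192]]
top [289 264  25  16 183] [302.8 271. ] mean [ 0.5363 -0.2192] rect [ 533.4 -213.8] [26.6 58.3] 30.0
top [181 173  17   7  95] [188.8 175.6] mean [ 0.5419 -0.2178] rect [ 543.9 -217.1] [29.5 43.2] 36.5
panel side [ 178  128   81   58 1969] [215.9 158.7] mean [0.5305 0.2407] rect [540.8 254.6] [198.7 198.5] 82.7
panel scene [ 279  222  127   83 2069] [362.9 265.1] mean [0.547  0.3097] rect [545.1 257.9] [198.4 200.2] 82.7
head side [207 132  25  20 243] [216.8 142. ] mean [0.5306 0.2234] rect [540.8 224.9] [84.3 66.4] 70.7
head scene [332 223  26  27 398] [343.4 236.8] mean [0.5763 0.2688] rect [570.5 267.2] [85.4 43.5] 20.2
orange [213 132   5   5  17] [215.2 133.9] mean [0.542  0.2576] rect [541.4 257.7] [19.3 10.9] 81.7
orange [342 223   9   6  36] [346.  225.5] mean [0.5425 0.2567] rect [542.5 256.7] [18.5 12. ] 76.1
bowl [ 238  188   47   36 1353] [261.1 205.4] mean [ 0.5469 -0.0037] rect [547.6  -2.4] [121.7 122.5] 60.9
bowl [ 223  187   52   33 1343] [248.4 203.2] mean [5.504e-01 5.000e-04] rect [548.   -1.6] [128.9 127.1] 36.9
```

```bash
cat >> h.py <<'E'
from scipy.spatial.transform import Rotation as Ro
def go(p,yang=None,R=None):
    """total tool-axes shift to TCP p, from present orientation (or after turn to yang deg)"""
    st=arm.read_state();R=Ro.from_rotvec(st['tcp_rot']).as_matrix()
    a=np.degrees(np.arctan2(R[1,1],R[0,1]))
    if yang is not None:
        t=np.radians((a-yang+90)%180-90);print('turn z',t.round(4))
        b=np.radians(a-np.degrees(t));R=np.array([[-np.sin(b),np.cos(b),0],[np.cos(b),np.sin(b),0],[0,0,-1]]).T if 0 else np.column_stack([[-np.sin(b),np.cos(b),0],[np.cos(b),np.sin(b),0],[0,0,-1]])
    print('yang',a.round(2),'pos',st['position'].round(4),'t',st['time_s'],'w',st['width'],'tilt',R[:,2].round(4),'shift',(R.T@(np.array(p)-st['position'])).round(4))
E
python3 -c "
from h import *
go([.539,-.219,.20],36)"
```

```text
turn z 0.5146
yang 65.49 pos [0.2798 0.6137 0.2302] t 0.15 w 0.998239380052873 tilt [ 0.  0. -1.] shift [-0.826  -0.2797  0.0302]
```

Emit:
{"name": "carry_out", "arguments": {
  "moves": [
    [0,0,0,0,0,0.172,0.0854],
    [0,0,0,0,0,0.172,0.0854],
    [0,0,0,0,0,0.171,0.0854],
    [-0.0459,-0.0155,0,0,0,0,0.0854],
    [-0.0459,-0.0155,0,0,0,0,0.0854],
    [-0.0459,-0.0155,0,0,0,0,0.0854],
    [-0.0459,-0.0155,0,0,0,0,0.0854],
    [-0.0459,-0.0155,0,0,0,0,0.0854],
    [-0.0459,-0.0155,0,0,0,0,0.0854],
    [-0.0459,-0.0155,0,0,0,0,0.0854],
    [-0.0459,-0.0155,0,0,0,0,0.0854],
    [-0.0459,-0.0155,0,0,0,0,0.0854]
  ]
}}

```text
time_s: 1.65
position: [0.4099, 0.1964, 0.2312]
tcp_rot: [1.426, 2.799, 0.0]
force: [0.9, 0.2, -0.3]
width: 1.001
finger_force: 0.0
```

Emit:
{"name": "carry_out", "arguments": {
  "moves": [
    [-0.0459,-0.0155,0.003,0,0,0,0.0854],
    [-0.0459,-0.0155,0.003,0,0,0,0.0854],
    [-0.0459,-0.0155,0.003,0,0,0,0.0854],
    [-0.0459,-0.0155,0.003,0,0,0,0.0854],
    [-0.0459,-0.0155,0.003,0,0,0,0.0854],
    [-0.0459,-0.0155,0.003,0,0,0,0.0854],
    [-0.0459,-0.0155,0.003,0,0,0,0.0854],
    [-0.0459,-0.0155,0.003,0,0,0,0.0854],
    [-0.0459,-0.0155,0.003,0,0,0,0.0854],
    [0,0,0.003,0,0,0,0.0854],
    [0,0,0,0,0,0,0.0854]
  ]
}}

```text
time_s: 3.02
position: [0.5389, -0.2178, 0.2003]
tcp_rot: [-1.427, -2.796, -0.001]
force: [-0.2, -0.2, 0.3]
width: 0.997
finger_force: 0.0
```

```bash
python3 -c "
from h import *
d=snap('wrist','w1.png');go([.539,-.219,.0217],36)
print(proj(d,[.539,-.219,.034]))"
```

```text
turn z -0.0001
yang 36.0 pos [ 0.539  -0.2173  0.2007] t 3.075 w 1.000696287467426 tilt [ 0.  0. -1.] shift [-0.0013 -0.001   0.179 ]
[254.06981647 177.14238413]
```

View pics/w1.png

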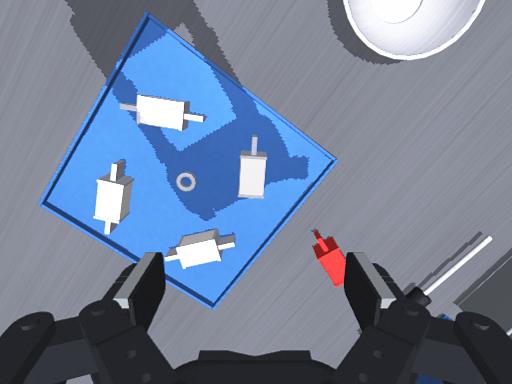

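The wrist view shows the broken link at about (253,175), with one blade pointing up in the image and a stub end at the bottom. The sound links, each with two blades, are at (161,112), (113,197) and (199,248). I'll refine the link's pose.

Run:
```python
from h import *
d=dict(np.load('wrist.npz'));h=cv2.cvtColor(d['img'],cv2.COLOR_RGB2HSV)
print(h[130:204:3,232:274:3,2]);
m=np.zeros(h.shape[:2],np.uint8);m[130:210,230:275]=(h[130:210,230:275,1]<60)&(h[130:210,230:275,2]>165)
p=np.argwhere(m)[:,::-1];print(p.min(0),p.max(0))
for z in(.034,):
  q=np.array([ray(d,*x,z)[:2]*1000 for x in p],np.float32);r=cv2.minAreaRect(q);print(r)
```

```text
[[184 184 187 188 187 186 186 186 187 190 190 189 186 186]
 [185 186 187 188 187 183 184 187 183 184 188 185 184 186]
 [188 186 186 188 184 184 187 141 134 184 185 185 183 186]
 [185 186 185 186 184 182 183 220 216 183 183 183 183 182]
 [185 184 186 186 185 183 185 219 214 183 182 182 183 182]
 [184 185 182 185 186 184 183 221 215 184 184 183 183 184]
 [184 184 183 184 188 186 186 214 205 184 184 184 185 181]
 [184 185 185 147 135 138 141 218 190 159 169 178 183 182]
 [182 184 186 129 133 132 143 214 163 137 135 136 183 180]
 [182 184 186 215 207 217 215 215 215 214 211 213 182 182]
 [181 183 183 240 245 245 245 245 245 243 244 220 181 181]
 [182 183 181 243 244 244 244 244 243 244 244 221 180 181]
 [182 183 184 243 244 244 243 244 244 244 244 210 180 181]
 [182 183 185 243 243 243 244 244 243 243 244 183 179 179]
 [180 182 180 243 244 243 243 243 243 243 244 158 181 181]
 [178 177 179 243 243 243 243 243 243 243 244 158 180 181]
 [179 178 176 244 243 243 243 242 242 243 244 169 180 178]
 [180 181 171 245 243 242 242 243 243 243 244 177 179 173]
 [179 180 169 245 243 243 243 243 242 242 245 174 239 252]
 [178 176 171 245 242 242 242 242 243 243 245 255 251 250]
 [177 175 176 244 242 242 242 242 242 242 242 252 251 250]
 [176 176 171 246 244 243 243 243 243 243 235 252 251 250]
 [177 179 207 208 214 213 210 212 214 211 210 252 251 249]
 [173 178 171 222 223 250 250 250 251 251 251 250 249 250]
 [171 254 251 250 250 249 249 250 250 250 250 250 250 250]]
[238 137] [266 197]
((531.9407958984375, -212.2578582763672), (26.225322723388672, 62.597660064697266), 32.149173736572266)
```

Run:
```python
from h import *
d=dict(np.load('wrist.npz'));h=cv2.cvtColor(d['img'],cv2.COLOR_RGB2HSV)
m=np.zeros(h.shape[:2],np.uint8);m[156:198,230:270]=(h[156:198,230:270,1]<60)&(h[156:198,230:270,2]>195)
m=cv2.morphologyEx(m,cv2.MORPH_OPEN,np.ones((9,9)))
q=np.array([ray(d,*x[::-1],.034)[:2]*1000 for x in np.argwhere(m)],np.float32);print(cv2.minAreaRect(q),q.mean(0))
go([*(q.mean(0)/1000),.01],33)
```

```text
((537.2245483398438, -220.20094299316406), (25.08635711669922, 43.49030685424805), 32.40107345581055) [ 536.953   -219.66956]
turn z 0.0523
yang 36.0 pos [ 0.539  -0.2173  0.2007] t 3.075 w 1.000696287467426 tilt [ 0.  0. -1.] shift [-0.0008 -0.003   0.1907]
```

Emit:
{"name": "carry_out", "arguments": {
  "moves": [
    [-0.001,-0.003,0,0,0,0.06,0.07],
    [0,0,0.045,0,0,0,0.07],
    [0,0,0.045,0,0,0,0.07],
    [0,0,0.045,0,0,0,0.07],
    [0,0,0.035,0,0,0,0.07],
    [0,0,0.015,0,0,0,0.07],
    [0,0,0.0095,0,0,0,0.07],
    [0,0,0,0,0,0,0.07],
    [0,0,0,0,0,0,0.015],
    [0,0,0,0,0,0,0.015],
    [0,0,0,0,0,0,0.015],
    [0,0,0,0,0,0,0.015]
  ],
  "newtons": 40
}}

```text
time_s: 4.58
position: [0.5388, -0.2215, 0.008]
tcp_rot: [1.509, 2.753, 0.0]
force: [-0.9, 0.5, 6.3]
width: 0.301
finger_force: 41.0
```

```bash
python3 -c "
from h import *
go([.537,-.22,.18]);print(arm.read_state()['finger_force'],arm.read_state()['force'])"
```

```text
yang 32.54 pos [ 0.5388 -0.2215  0.008 ] t 4.575 w 0.3006442302096627 tilt [ 0.002 -0.001 -1.   ] shift [ 0.0019 -0.0006 -0.172 ]
40.95774829387665 [-0.90659506  0.47090704  6.25630939]
```

Emit:
{"name": "carry_out", "arguments": {
  "moves": [
    [0,0,-0.02,0,0,0,0.015],
    [0,0,-0.05,0,0,0,0.015],
    [0,0,-0.05,0,0,0,0.015],
    [0.0349,0.0251,0,0,0,0,0.015],
    [0.0349,0.0251,0,0,0,0,0.015],
    [0.0349,0.0251,0,0,0,0,0.015],
    [0.0349,0.0251,0,0,0,0,0.015],
    [0.0349,0.0251,0,0,0,0,0.015],
    [0,0,0,0,0,0,0.015],
    [0,0,0.04,0,0,0,0.015],
    [0,0,0,0,0,0,0.015]
  ]
}}

```text
time_s: 5.95
position: [0.5464, -0.0067, 0.0842]
tcp_rot: [-1.507, -2.749, 0.005]
force: [-1.0, -0.6, -1.5]
width: 0.294
finger_force: 40.2
```

Run:
```python
from h import *
go([.551,-.007,.04]);print(arm.read_state()['finger_force'])
d=snap('side');c=snap('scene')
a=cv2.resize(d['img'][150:260,200:330],None,fx=3,fy=3);b=cv2.resize(c['img'][130:240,190:320],None,fx=3,fy=3)
cv2.imwrite('pics/bowl.png',np.hstack([a,b])[:,:,::-1])
```

```text
yang 32.54 pos [ 0.5464 -0.0067  0.0842] t 5.95 w 0.2942493644324957 tilt [-7.3e-03  1.0e-04 -1.0e+00] shift [-0.0029  0.004   0.0442]
40.162668228149414
```

View pics/bowl.png

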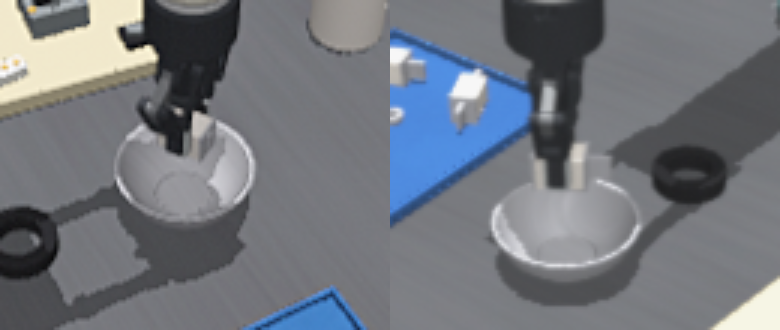

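The broken link is held over the bowl and clear of its rim. I'll lower it and let go.

Emit:
{"name": "carry_out", "arguments": {
  "moves": [
    [-0.002,0.003,0.02,0,0,0,0.015],
    [0,0,0.02,0,0,0,0.015],
    [0,0,0.007,0,0,0,0.015],
    [0,0,0,0,0,0,0.015],
    [0,0,0,0,0,0,0.045],
    [0,0,0,0,0,0,0.045],
    [0,0,0,0,0,0,0.045],
    [0,0,-0.03,0,0,0,0.045],
    [0,0,-0.05,0,0,0,0.045],
    [0,0,-0.05,0,0,0,0.06],
    [0,0,-0.05,0,0,0,0.0854],
    [0,0,0,0,0,0,0.0854]
  ]
}}

```text
time_s: 7.55
position: [0.5571, -0.0065, 0.2262]
tcp_rot: [1.505, 2.746, 0.008]
force: [0.0, 0.1, -0.3]
width: 1.001
finger_force: 0.0
```

Run:
```python
from h import *
go([.50,.257,.26],82.7);print(arm.read_state()['finger_force'])
d=snap('side');c=snap('scene');w=snap('wrist')
a=cv2.resize(d['img'][150:260,200:330],None,fx=2,fy=2);b=cv2.resize(c['img'][130:240,190:320],None,fx=2,fy=2)
cv2.imwrite('pics/bowl2.png',np.vstack([np.hstack([a,b])[:,:512],w['img']])[:,:,::-1])
```

```text
turn z -0.8753
yang 32.55 pos [ 0.5571 -0.0065  0.2262] t 7.55 w 1.000717792129791 tilt [ 0.  0. -1.] shift [ 0.0901  0.2542 -0.0338]
0.0
```

View pics/bowl2.png

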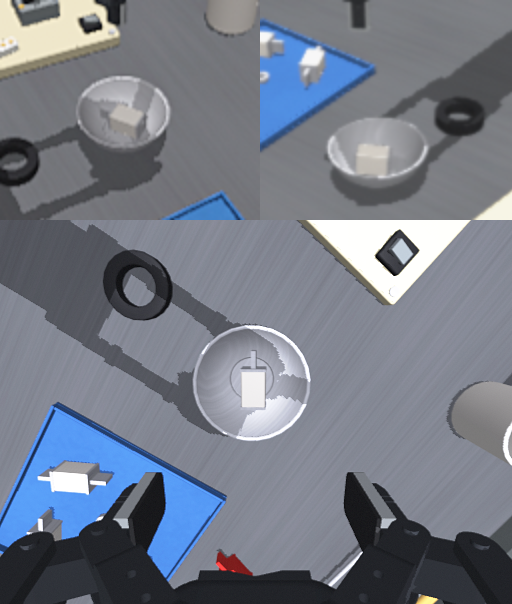

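The link now rests in the bowl, at (253,385) in the composite's wrist view, and has been released. Next I'll move above the carrier, turning to align with its catches.

Emit:
{"name": "carry_out", "arguments": {
  "moves": [
    [0,0,0,0,0,-0.175,0.0854],
    [0,0,0,0,0,-0.175,0.0854],
    [0,0,0,0,0,-0.175,0.0854],
    [0,0,0,0,0,-0.175,0.0854],
    [0,0,0,0,0,-0.175,0.0854],
    [0.0081,0.0433,0,0,0,0,0.0854],
    [0.0081,0.0433,0,0,0,0,0.0854],
    [0.0081,0.0433,0,0,0,0,0.0854],
    [0.0081,0.0433,0,0,0,0,0.0854],
    [0.0081,0.0433,0,0,0,0,0.0854],
    [0.0081,0.0433,0,0,0,0,0.0854],
    [0,0,0,0,0,0,0.0854]
  ]
}}

```text
time_s: 9.2
position: [0.5365, 0.2597, 0.217]
tcp_rot: [-0.194, -3.131, 0.002]
force: [0.2, -0.0, 0.2]
width: 1.0
finger_force: 0.0
```

Run:
```python
from h import *
go([.542,.257,.08],82.7)
w=snap('wrist','w2.png');print(proj(w,[.542,.257,.1]))
```

```text
turn z 0.0034
yang 82.9 pos [0.5365 0.2597 0.217 ] t 9.2 w 0.9997428482323183 tilt [ 0.  0. -1.] shift [-0.0058 -0.002   0.137 ]
[252.01568854 196.79039639]
```

View pics/w2.png

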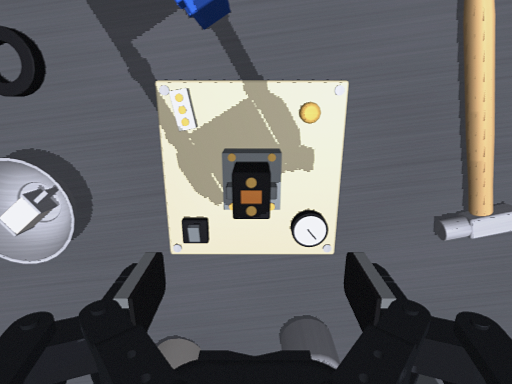

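The wrist view shows the black carrier centred at (251,197), with its catches facing left and right along the tool's y axis. The predicted pixel was (252,197). I'll check its centre and yaw before descending.

Run:
```python
from h import *
d=dict(np.load('wrist.npz'));h=cv2.cvtColor(d['img'],cv2.COLOR_RGB2HSV)
m=np.zeros(h.shape[:2],np.uint8);R=(slice(165,220),slice(228,275));hh=h[R]
m[R]=(hh[...,0]<28)&(hh[...,1]>120)&(hh[...,2]>80)
k,l,st,ce=cv2.connectedComponentsWithStats(m)
for i in range(1,k):
    if st[i,4]>20: print(st[i],ce[i].round(1),ray(d,*ce[i],.101).round(4))
m[:]=0;m[160:222,225:280]=h[160:222,225:280,2]<60
p=np.argwhere(m)[:,::-1];q=np.array([ray(d,*x,.1)[:2]*1000 for x in p],np.float32);print(cv2.minAreaRect(q),p.min(0),p.max(0))
q=np.array([ray(d,*x[::-1],.022)[:2]*1000 for x in np.argwhere((h[...,0]>15)&(h[...,0]<40)&(h[...,1]>20)&(h[...,2]>130)&(np.arange(384)[:,None]<258)&(abs(np.arange(512)-252)<100)&(np.arange(384)[:,None]>78))],np.float32);print(cv2.minAreaRect(q))
```

```text
[246 178  11  10  93] [250.8 182.4] [0.5286 0.2577 0.101 ]
[241 190  21  14 293] [251.  196.5] [0.5413 0.2562 0.101 ]
[269 203   5   7  26] [271.3 206.2] [0.5525 0.2728 0.101 ]
[246 206  11  10  87] [251.  210.5] [0.5543 0.2545 0.101 ]
((536.3841552734375, 256.3946838378906), (42.538509368896484, 51.020565032958984), 82.92779541015625) [226 162] [275 218]
((541.1006469726562, 256.1619873046875), (198.46949768066406, 198.16415405273438), 82.88316345214844)
```

Emit:
{"name": "carry_out", "arguments": {
  "moves": [
    [-0.0054,-0.0029,0,0,0,0,0.0854],
    [0,0,0.04,0,0,0,0.0854],
    [0,0,0.04,0,0,0,0.0854],
    [0,0,0.03,0,0,0,0.0854],
    [0,0,0.025,0,0,0,0.0854],
    [0,0,0.0155,0,0,0,0.0854],
    [0,0,0.0065,0,0,0,0.0854],
    [0,0,0,0,0,0,0.0854],
    [0,0,0,0,0,0,0.0854]
  ]
}}

```text
time_s: 10.38
position: [0.5443, 0.2543, 0.064]
tcp_rot: [0.201, 3.133, 0.001]
force: [0.1, -0.4, -0.2]
width: 0.999
finger_force: 0.0
```

Run:
```python
from h import *
go([.5415,.2562,.06],82.9)
```

```text
turn z -0.004
yang 82.67 pos [0.5443 0.2543 0.064 ] t 10.375 w 0.9985854254683306 tilt [ 0.  0. -1.] shift [0.003  0.0016 0.004 ]
```

Emit:
{"name": "carry_out", "arguments": {
  "moves": [
    [0.003,0.0016,0.003,0,0,0,0.0854],
    [0,0,0,0,0,0,0.0854],
    [0,0,0,0,0,0,0.055],
    [0,0,0,0,0,0,0.055],
    [0,0,0,0,0,0,0.025],
    [0,0,0,0,0,0,0.025],
    [0,0,0,0,0,0,0.025],
    [0,0,0,0,0,0,0.025]
  ],
  "newtons": 45
}}

```text
time_s: 11.38
position: [0.5412, 0.2564, 0.0607]
tcp_rot: [0.201, 3.134, 0.002]
force: [-0.4, 0.9, 5.2]
width: 0.393
finger_force: 45.7
```

The opening is about 34 mm, so both catches are flush. I'll lift.

Emit:
{"name": "carry_out", "arguments": {
  "moves": [
    [0,0,-0.008,0,0,0,0.025],
    [0,0,-0.01,0,0,0,0.025],
    [0,0,-0.015,0,0,0,0.025],
    [0,0,-0.02,0,0,0,0.025],
    [0,0,-0.025,0,0,0,0.025],
    [0,0,-0.025,0,0,0,0.025],
    [0,0,-0.025,0,0,0,0.025],
    [0,0,0,0,0,0,0.025],
    [0,0,0,0,0,0,0.025],
    [0,0,0,0,0,0,0.025]
  ]
}}

```text
time_s: 12.62
position: [0.5395, 0.2555, 0.1862]
tcp_rot: [-0.201, -3.133, 0.002]
force: [-0.2, -0.3, -2.7]
width: 0.397
finger_force: 45.0
```

Run:
```python
from h import *
s=arm.read_state();print(s['position'],s['force'],s['width'],s['finger_force'])
d=snap('side');c=snap('scene')
a=cv2.resize(d['img'][90:200,150:290],None,fx=2.8,fy=2.8);b=cv2.resize(c['img'][165:305,270:410],None,fx=2.8,fy=2.8)
o=np.zeros((392,784,3),np.uint8);o[:308,:392]=a;o[:,392:]=b
cv2.imwrite('pics/fin.png',o[:,:,::-1])
```

```text
[0.53950417 0.25549897 0.18624557] [-0.19499587 -0.31299641 -2.73466595] 0.39661532622334533 44.986864775419235
```

View pics/fin.png

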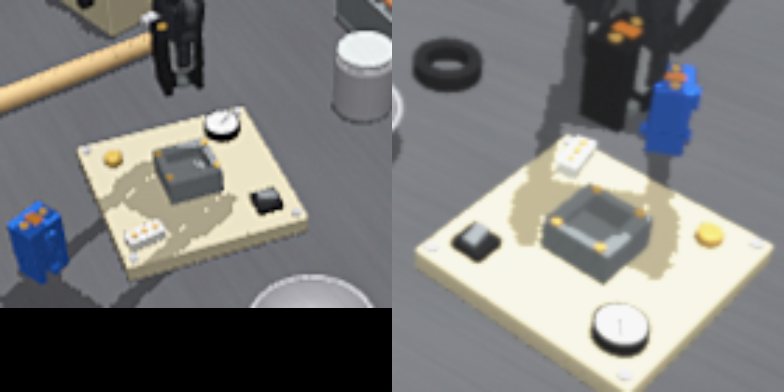

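The carrier hangs upright in the fingers and the socket is empty. It has risen about 125 mm, so its foot is about 103 mm above the rim. The bystanders haven't moved.

```bash
python3 -c "
from bench import arm
print(arm.finish_job())"
```

```text
the job is handed in; nothing more can be done
None
```

I put the broken link in the scrap bowl and handed the job in with the carrier held upright, catches pinched and its foot about 103 mm above the base rim; no verdict came back.

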